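Eject a microscope objective from its storage block

TASK

Two microscope objectives are stored sunk in black blocks. Press the ejector lever of the block that holds the wider objective fully down so that the objective rises out of its pocket, then take hold of it, lift it out and set it gently down, upright and wholly on the round rubber-topped stand, and let go.

Things in the scene. Friction and masses are not known exactly. Their poses are not given: they have to be found in the camera images.
- objective: The wider stored objective: aluminium cylinder 38 mm across, 52 mm tall, 0.2 kg. Origin: centre of its underside; z: its axis, up. Starts sunk in the middle of a fixed black block (84 x 84, 76 mm high), top 2 mm below the block's. Lever fully down: 32 mm higher, 30 mm of bare side grippable from above, any yaw. A twin block with lever holds a 26 mm wide one; a 25 mm one stands loose.
- lever_pad (a point): Centre of the upper face of the pad (34 x 34, 6 mm thick, ribbed aluminium) at the end of the lever that sticks out of this block, 113 mm from the objective's axis. At first tipped up 0.25 rad, 80 mm above the table; fully pressed it is 34 mm lower, tipped the other way, under 4 mm sideways. Free space below. The hinge is 68 mm away, towards the block (the point's +x, level at the start).
- lever (a joint): Angle of that ejector lever in rad: 0 as found (up), 0.5 fully down on its stop. The objective rises 64 mm per rad. Pressing straight down on the pad takes about 6 to 9 N all the way; the hinge is stiff, so the lever stays where it is left and keeps the objective raised.
- stand_top (a point): Centre of the flat top of the fixed round stand: a low steel disc with a black rubber top 90 mm across, 20 mm above the table. z is up.

How it is judged:
On the way:
1. the lever is pressed down (beyond 0.36 rad) and the objective has risen in its pocket (by 20 mm or more) (value of joint lever above 0.36 rad and height (world z) of objective above 0.042 m), for 0.2 s.
At the end, for the whole second after the job is handed in: The wider objective stands upright (within 10 degrees) and still on the rubber top of the stand, its axis within 27 mm of the stand's centre. The lever may stay down (horizontal distance between objective and stand_top below 0.027 m and z of objective in the frame of stand_top between -0.005 and 0.005 m and angle between objective's own z axis and vertical below 0.17 rad and linear speed of objective below 0.03 m/s); the robot touches nothing.
It fails at once if the objective is dropped onto the stand: it falls faster than 0.7 m/s (a drop of about 25 mm) just above the stand's top (horizontal distance between objective and stand_top below 0.06 m and z of objective in the frame of stand_top below 0.02 m and linear speed of objective above 0.7 m/s).
It also fails if it takes over 43 s, if anything falls off the work surface, if the arm or the gripper's body presses on something with over 40 N, if the wrist force passes 120 N, or if a joint passes its speed limit or range.

ROBOT

A 7-joint arm with a two-finger parallel gripper is mounted at the origin on the work surface. World frame = base frame: x ahead of the robot, y to its left, z up, the work surface at z = 0. Lengths are in m, angles in rad, forces in N, time in s.
With the tool pointing down it reaches from about 0.4 to 0.85 m from the base axis. Payload 10.4 kg.
Tool frame: the origin (TCP) lies at the very end of the fingers, on their centre line; the grasp point (between the pads) lies 19 mm behind it; z points along the fingers, y is the line along which they close (so a half turn about z gives the same grasp; the last joint's range is limited). The gripper opens to 87 mm and grips with 3 to 60 N. Pads are 19 mm wide; open, the fingers measure 117 mm over their backs; the gripper's body (75 mm by 190 mm) begins 51 mm behind the grasp point.
Start: joints at [1.206, 0.332, -0.065, 1.46, 0.022, 1.35, -0.088], TCP at [0.21, -0.589, 0.223] pointing down, gripper open.
Joint ranges: [-2.6, 2.6], [-0.5, 2.12], [-1.47, 1.34], [0.16, 2.42], [-1.27, 4.41], [0.06, 2.06], [-2.6, 2.6]. Speed limits (rad/s): [2.22, 2.22, 2.79, 2.79, 3.14, 3.14, 3.14].

INTERFACE

Orientations are given as a unit quaternion [x, y, z, w].
In Python, from bench import * gives the robot as it stands.
- The arm moves only by the tool step_arm, never from a script. Its arguments are lists of equal length, an entry for each row: "delta_pos": the shift along the world's x, y, z in units of 25 mm (1.0 is 25 mm), a list of three; "turn": the turn about the world's z in units of 0.12 rad (1.0 is 0.12 rad). In form: {"delta_pos": [[tx, ty, tz], ...], "turn": [turn, ...]}. A call has 1 to 12 rows; each row shifts and turns the commanded pose from where the row before left it; what a row does not reach is not made up. A row lasts 1/10 s, in which the tool goes at most 50 mm and 8.59 degrees, less where a joint would pass 70% of its speed; a pose out of reach is approached as far as the arm can. A call with a number of a shift or a turn outside -1 to 1 is refused whole. A call with a gripper value outside its range is refused whole. "grip" is the closure, from 0 (fully open) to 1 (shut), set as the call begins (left out, the last holds). The fingers move at their own pace and stop on an object; "newtons" is the grip in N (left out, the last holds). Time passes only in rows, so rows that do not move let the fingers close. It gives the time, the measured TCP pose, the force, the opening and the grip force at its end, in the units of the state.
- read_state(): the state, without advancing time (a new reading comes with each control period).
- camera(name): name is "side" or "top" or "wrist"; returns a dict with "image" (420x560x3 uint8, red, green, blue), "z_map" (420x560 float32, m along the optical axis (not along the pixel's ray), 0 where there is no reading), "mtx" (3x3 intrinsics, pixels), "view" (4x4, takes a point from world to camera coordinates). Camera axes: x right, y up, looking along -z (the intrinsics and any distortion apply to the point x, -y, -z); pixel columns grow to the right and rows downward; lengths in m; the calibration is good to about 2 mm. A picture is of the moment at which its call begins.
- close_job(): hands the job in; it is judged then, once.
The state is a dict: "time": time; "joint_positions": joint angles; "joint_vel": joint speeds; "joint_torque": joint torques, N m; "ee_pos": TCP position; "eef_rot": TCP orientation; "ft_force": force on the tool from outside, world axes, zero at the start; "torque": the same for the moment, N m; "width": finger opening in m; "grip_force": force on a finger pad.
Only numpy, scipy, OpenCV 4.12 (cv2) and the standard library are available. Lean on these libraries where they do the work, as an engineer would, in place of code of your own. Each camera call takes 0.05 s, during which the arm holds its last target. There are 200 camera calls.

## Working session

There is one attempt and no reset: what is moved stays moved. The work goes in short steps, Python scripts to look and compute and a tool call to move; the robot and the scene stay as the last step left them, time stands still between calls to the robot, and variables do not carry over. Pictures are saved under pics/ and viewed, at most 10 in all, crops included, and the job is handed in when it is done.

Besides the shell and the picture viewer there is one more tool, called after "Emit:" as a command line: name --pt "numbers of a row" for each row, then --argument value for the rest. step_arm: Moves the arm, as the interface text tells. Shifts and turns lie within -1 to 1; 1 stands for 25 mm of shift or 0.12 rad of turn. Its arguments: {"type":"object","properties":{"delta_pos":{"type":"array"},"turn":{"type":"array"},"grip":{"type":"number"},"newtons":{"type":"number"}},"required":["delta_pos","turn"]}

```bash
mkdir -p pics
cat > h.py <<'E'
import numpy as np, cv2
from bench import *
def snap(name, f):
    c=camera(name); cv2.imwrite('pics/'+f+'.png', c['image'][:,:,::-1]); np.savez('pics/'+f+'.npz', **{k:c[k] for k in('image','z_map','mtx','view')}); return c
def world(c):
    K=c['mtx'];z=c['z_map'];v,u=np.mgrid[:z.shape[0],:z.shape[1]]
    x=(u-K[0,2])/K[0,0]*z; y=(v-K[1,2])/K[1,1]*z
    P=np.stack([x,-y,-z,np.ones_like(z)],-1)
    W=(P@np.linalg.inv(c['view']).T)[...,:3]; W[z==0]=np.nan
    return W
E
python3 - <<'E'
from h import *
c=snap('top','t1');W=world(c);print(c['mtx'])
c2=snap('side','s1');W2=world(c2)
cv2.imwrite('pics/both.png',cv2.resize(np.vstack([c['image'],c2['image']])[:,:,::-1],(400,600)))
s=read_state();print(s)
E
```

```text
[[406.67343627   0.         281.97669795]
 [  0.         406.67343627 213.6519256 ]
 [  0.           0.           1.        ]]
{'time': 0.1, 'joint_positions': array([ 1.20639689,  0.33280432, -0.06471625,  1.46088271,  0.02158581,
        1.34990434, -0.08852718]), 'joint_vel': array([-0.00110838, -0.00107174, -0.00109312, -0.00176704, -0.00058604,
       -0.00070243,  0.00042066]), 'joint_torque': array([ 8.65162801e-04, -6.24546933e+01,  2.47921329e-02, -3.90719819e+01,
       -6.12994842e-02,  3.66886694e-02,  3.46548859e-05]), 'ee_pos': array([ 0.20937779, -0.58850177,  0.22182414]), 'eef_rot': array([ 9.85431533e-01,  1.70071365e-01, -1.31107724e-04, -6.38621757e-04]), 'ft_force': array([ 0.03583827, -0.54820432,  0.58267962]), 'torque': array([0.00476374, 0.02230837, 0.05213127]), 'grip_force': 0.0, 'width': 0.08660838790641177}
```

View pics/t1.png

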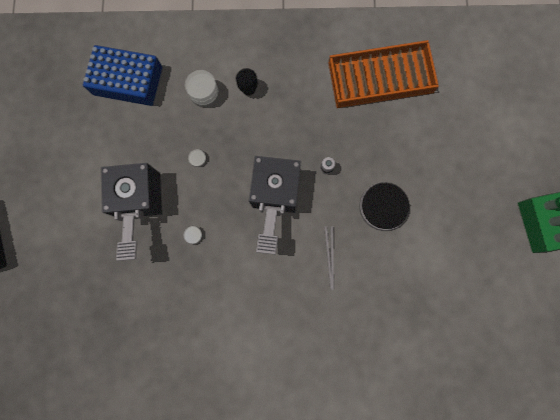

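View pics/s1.png

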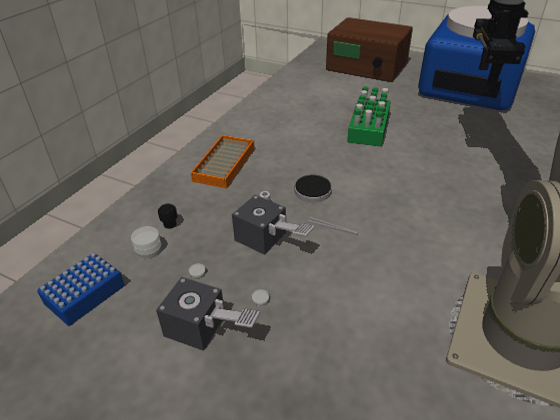

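The top view shows the wide objective in the left block at about (125,187), with its lever pad at (126,250). The narrow one is in the block at (275,182), and the stand is at (385,206).

Run:
```python
from h import *
c=dict(np.load('pics/t1.npz'));W=world(c)
K=c['mtx'];Vi=np.linalg.inv(c['view'])
def ray(u,v,z):
    d=Vi[:3,:3]@np.array([(u-K[0,2])/K[0,0],-(v-K[1,2])/K[1,1],-1]);o=Vi[:3,3]
    return o+d*(z-o[2])/d[2]
g=cv2.cvtColor(c['image'],cv2.COLOR_RGB2GRAY)
def blob(m,x0,x1,y0,y1):
    mm=np.zeros_like(m,np.uint8);mm[y0:y1,x0:x1]=m[y0:y1,x0:x1]
    n,_,st,ce=cv2.connectedComponentsWithStats(mm);i=1+np.argmax(st[1:,4]);return ce[i],st[i],mm
for nm,a,z in(('wide',(110,141,174,202),.074),('narrow',(264,287,172,192),.074)):
    p,s,_=blob(g>110,*a);q=(s[0]+s[2]/2-.5,s[1]+s[3]/2-.5);print(nm,p,s,q,ray(*q,z))
for nm,a in(('padW',(112,140,240,262)),('padN',(252,282,234,256))):
    p,s,mm=blob(cv2.morphologyEx((g>105).astype(np.uint8),cv2.MORPH_CLOSE,np.ones((5,5))),*a);print(nm,p,s,ray(*p,.08),np.nanmean(W[mm>0],0))
H=np.where(np.isnan(W[...,2]),0,W[...,2])
m=(H>.012)&(H<.03);p,s,mm=blob(m,350,420,175,240);print('stand',p,s,ray(*p,.02))
# block tops
for a in((95,165,155,220),(240,310,150,215)):
    p,s,mm=blob((H>.07)&(H<.09),*a);r=cv2.minAreaRect(cv2.findNonZero(mm));print('block',r,ray(*r[0],.076))
print(ray(282,214,0),Vi[:3,3],W[187,125],W[250,126],W[206,385])
for y in range(236,264,3): print(y,np.round(W[y,126],3))
for q in((197,158),(193,235)):print(W[q[1],q[0]])
```

```text
wide [124.97881356 187.41949153] [115 178  21  20 236] (np.float64(125.0), np.float64(187.5)) [0.54804714 0.24304329 0.074     ]
narrow [274.44444444 181.09259259] [268 175  14  13 108] (np.float64(274.5), np.float64(181.0)) [ 0.55770295 -0.02636183  0.074     ]
padW [125.35014006 249.66386555] [116 240  20  20 357] [0.43594087 0.23403006 0.08      ] [0.43599386 0.23415896 0.07988278]
padN [266.38692098 243.28610354] [256 234  22  20 367] [ 0.44575477 -0.01237119  0.08      ] [ 0.44589117 -0.01233417  0.07895317]
stand [384.01194354 205.55103149] [ 360  182   49   48 1842] [ 0.52070822 -0.23230081  0.02      ]
block ((124.48323059082031, 191.08067321777344), (55.11593246459961, 48.121524810791016), 87.70938873291016) [0.54106172 0.24279448 0.076     ]
block ((273.565673828125, 184.43064880371094), (47.22513961791992, 54.14079284667969), 6.581944942474365) [ 0.55099318 -0.02476458  0.076     ]
[ 0.50876812 -0.03807731  0.        ] [ 0.39304398 -0.05392181  0.78554994] [0.54884906 0.242868   0.07453711] [0.43531518 0.23262207 0.08057429] [ 0.51990107 -0.23423255  0.01957425]
236 [0.46  0.237 0.074]
239 [0.455 0.236 0.074]
242 [0.45  0.235 0.077]
245 [0.444 0.234 0.078]
248 [0.439 0.234 0.079]
251 [0.433 0.232 0.082]
254 [0.428 0.232 0.081]
257 [0.423 0.231 0.083]
260 [0.421 0.264 0.   ]
263 [ 0.415  0.265 -0.001]
[0.61884274 0.1281539  0.01515824]
[0.46736528 0.13221975 0.01316757]
```

Emit:
step_arm --pt "0.9 1 0" --pt "0.9 1 0" --pt "0.9 1 0" --pt "0.9 1 0" --pt "0.9 1 0" --pt "0.9 1 0" --pt "0.9 1 0" --pt "0.9 1 0" --pt "0.9 1 0" --pt "0.9 1 0" --pt "0 1 0" --pt "0 1 0" --turn '[-0.22,-0.22,-0.22,-0.22,-0.22,-0.22,-0.22,-0.22,-0.22,-0.22,0,0]' --grip 1 --newtons 10

```text
time: 1.3
ee_pos: [0.4348, -0.2873, 0.222]
eef_rot: [0.999, 0.039, -0.0, -0.0]
ft_force: [0.4, -0.7, 0.1]
width: 0.0031
grip_force: 0.0
```

Emit:
step_arm --pt "0 1 0" --pt "0 1 0" --pt "0 1 0" --pt "0 1 0" --pt "0 1 0" --pt "0 1 0" --pt "0 1 0" --pt "0 1 0" --pt "0 1 0" --pt "0 1 0" --pt "0 1 0" --pt "0 1 0" --turn '[0,0,0,0,0,0,0,0,0,0,0,0]'

```text
time: 2.5
ee_pos: [0.4342, 0.0121, 0.2224]
eef_rot: [0.999, 0.039, -0.0, 0.0]
ft_force: [-0.3, 0.6, 0.1]
width: 0.0007
grip_force: 0.0
```

Emit:
step_arm --pt "0 1 -0.2" --pt "0 1 -0.2" --pt "0 1 -0.2" --pt "0 1 -0.2" --pt "0 1 -0.2" --pt "0 1 -0.2" --pt "0 1 -0.2" --pt "0 1 -0.2" --pt "0 0 -0.4" --pt "0 0 0" --pt "0 0 0" --turn '[0,0,0,0,0,0,0,0,0,0,0]'

```text
time: 3.6
ee_pos: [0.4345, 0.2101, 0.1723]
eef_rot: [0.999, 0.038, -0.0, 0.0]
ft_force: [-0.6, 0.7, 1.4]
width: 0.0003
grip_force: 0.0
```

Emit:
step_arm --pt "0 0.95 0" --pt "0 0 -1" --pt "0 0 -1" --pt "0 0 -0.8" --pt "0 0 0" --pt "0 0 -0.2" --pt "0 0 -0.2" --pt "0 0 -0.2" --pt "0 0 -0.2" --pt "0 0 -0.2" --pt "0 0 0" --turn '[0,0,0,0,0,0,0,0,0,0,0]'

```text
time: 4.7
ee_pos: [0.4344, 0.235, 0.0773]
eef_rot: [0.999, 0.039, -0.0, 0.0]
ft_force: [0.5, 0.4, 0.7]
width: 0.0005
grip_force: 0.2
```

Emit:
step_arm --pt "0 0 -0.2" --pt "0 0 -0.2" --pt "0 0 0" --turn '[0,0,0]'

```text
time: 5.0
ee_pos: [0.4343, 0.2351, 0.0673]
eef_rot: [0.999, 0.039, -0.0, -0.0]
ft_force: [1.1, -0.2, -0.3]
width: -0.0
grip_force: 0.0
```

Run:
```python
from h import *
c=snap('side','s2');print(read_state()['ft_force'])
cv2.imwrite('pics/s2c.png',cv2.resize(c['image'][220:370,120:320,::-1],None,fx=3,fy=3))
```

```text
[-0.46801939 -0.18059193 -0.45577597]
```

View pics/s2c.png

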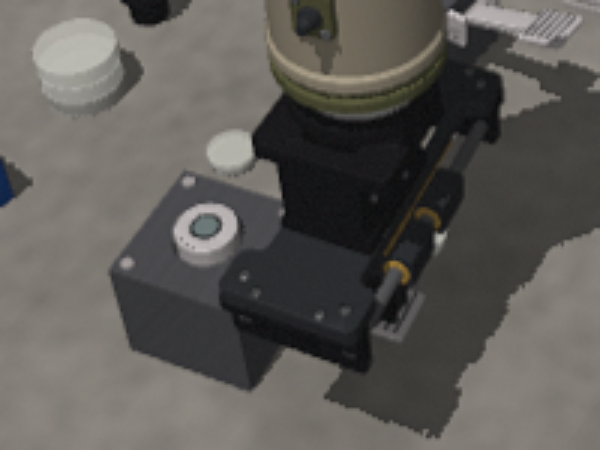

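The objective at crop (207,232) is already rising and the fingers are on the pad, so the press is working. I'll continue down to the stop.

Emit:
step_arm --pt "0 0 -0.2" --pt "0 0 -0.2" --pt "0 0 -0.2" --pt "0 0 -0.1" --turn '[0,0,0,0]'

```text
time: 5.45
ee_pos: [0.4354, 0.2352, 0.0505]
eef_rot: [0.999, 0.039, 0.001, -0.0]
ft_force: [0.2, -1.5, 8.9]
width: 0.0007
grip_force: 4.5
```

Emit:
step_arm --pt "0 0 -0.1" --pt "0 0 0" --turn '[0,0]'

```text
time: 5.65
ee_pos: [0.4357, 0.2353, 0.0486]
eef_rot: [0.999, 0.039, 0.001, -0.0]
ft_force: [-1.2, -2.0, 11.0]
width: 0.0003
grip_force: 5.8
```

Emit:
step_arm --pt "0 0 -0.1" --pt "0 0 0" --turn '[0,0]'

```text
time: 5.85
ee_pos: [0.4359, 0.2354, 0.0477]
eef_rot: [0.999, 0.039, 0.002, 0.0]
ft_force: [-9.7, -6.4, 35.3]
width: 0.0004
grip_force: 18.9
```

Emit:
step_arm --pt "0 0 -0.1" --pt "0 0 0" --turn '[0,0]'

```text
time: 6.05
ee_pos: [0.4362, 0.2356, 0.047]
eef_rot: [0.999, 0.039, 0.002, 0.001]
ft_force: [-18.2, -12.6, 61.1]
width: 0.0002
grip_force: 33.0
```

On the stop. I'll retract, move above the objective, open and look.

Emit:
step_arm --pt "0 0 0.5" --pt "0 0 1" --pt "0 0 1" --pt "0 0 1" --pt "0 0 1" --pt "0 0 0.5" --pt "0.9 0.06 0" --pt "0.9 0.06 0" --pt "0.9 0.06 0" --pt "0.9 0.06 0" --pt "0.9 0.06 0" --pt "0 0 0" --turn '[0,0,0,0,0,0,0,0,0,0,0,0]'

```text
time: 7.25
ee_pos: [0.549, 0.2415, 0.1661]
eef_rot: [0.999, 0.038, -0.0, -0.0]
ft_force: [-0.1, -0.4, -0.2]
width: 0.0003
grip_force: 0.0
```

Emit:
step_arm --pt "0 0 0" --pt "0 0 0" --pt "0 0 0" --pt "0 0 0" --pt "0 0 0" --pt "0 0 0" --turn '[0,0,0,0,0,0]' --grip 0

```text
time: 7.85
ee_pos: [0.5469, 0.2424, 0.1677]
eef_rot: [0.999, 0.039, 0.0, 0.0]
ft_force: [-0.1, -0.1, 0.5]
width: 0.0407
grip_force: 0.0
```

Run:
```python
from h import *
c=snap('wrist','w1');W=world(c);s=read_state();print(s['ee_pos'],s['width'])
m=((W[...,2]>.096)&(W[...,2]<.112)&(abs(W[...,0]-.548)<.04)&(abs(W[...,1]-.243)<.04)).astype(np.uint8)
P=W[m>0];print(m.sum(),np.percentile(P,[1,50,99],axis=0),(np.percentile(P,1,axis=0)+np.percentile(P,99,axis=0))/2)
b=W[(abs(W[...,2]-.078)<.012)&(abs(W[...,0]-.55)<.06)&(abs(W[...,1]-.243)<.06)];print(len(b),np.percentile(b[:,2],[1,50,99]) if len(b) else 0)
```

```text
[0.54697208 0.24233015 0.16765842] 0.04447430779624373
2395 [[0.53159328 0.227169   0.09759568]
 [0.55009162 0.24461786 0.10484154]
 [0.56708121 0.26204628 0.10661078]] [0.54933725 0.24460764 0.10210323]
8976 [0.07097166 0.07529721 0.08197771]
```

View pics/w1.png

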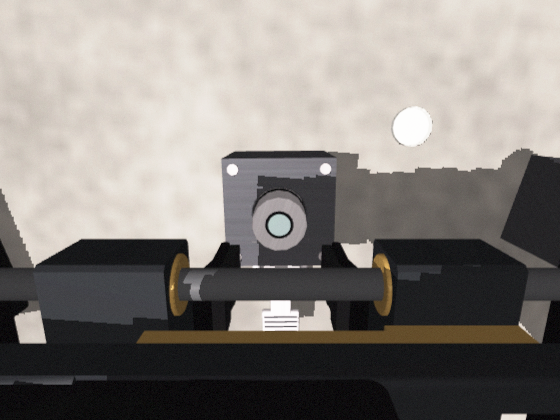

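The wrist view shows the raised objective at (279,220), centred at about (0.549, 0.2445) with its top at 0.106. I'll finish opening, descend and grip.

Emit:
step_arm --pt "0.08 0.08 0" --pt "0 0 0" --pt "0 0 0" --pt "0 0 0" --pt "0 0 0" --pt "0 0 0" --pt "0 0 -0.9" --pt "0 0 -0.9" --pt "0 0 -0.9" --pt "0 0 -0.5" --pt "0 0 -0.25" --pt "0 0 0" --turn '[0,0,0,0,0,0,0,0,0,0,0,0]'

```text
time: 9.1
ee_pos: [0.5488, 0.2444, 0.081]
eef_rot: [0.999, 0.039, -0.0, 0.0]
ft_force: [-0.1, 0.2, 0.2]
width: 0.0871
grip_force: 0.0
```

Emit:
step_arm --pt "0 0 0" --pt "0 0 0" --pt "0 0 0" --pt "0 0 0" --pt "0 0 0" --pt "0 0 0" --pt "0 0 0" --pt "0 0 0" --pt "0 0 0" --pt "0 0 0" --turn '[0,0,0,0,0,0,0,0,0,0]' --grip 1 --newtons 25

```text
time: 10.1
ee_pos: [0.549, 0.2443, 0.0813]
eef_rot: [0.999, 0.039, -0.0, 0.0]
ft_force: [0.5, 0.2, -0.4]
width: 0.0372
grip_force: 24.9
```

Emit:
step_arm --pt "0 0 0.3" --pt "0 0 0.5" --pt "0 0 0.8" --pt "0 0 0.8" --pt "0 0 0.8" --pt "0 0 0.8" --pt "0 -0.5 0" --pt "0 -0.8 0" --pt "0 -0.8 0" --pt "0 -0.8 0" --pt "0 -0.8 0" --pt "0 -0.8 0" --turn '[0,0,0,0,0,0,0,0,0,0,0,0]'

```text
time: 11.3
ee_pos: [0.5486, 0.1298, 0.1806]
eef_rot: [0.999, 0.039, -0.0, 0.0]
ft_force: [1.0, 0.6, -1.2]
width: 0.0376
grip_force: 24.9
```

Emit:
step_arm --pt "-0.1 -0.8 0" --pt "-0.1 -0.8 0" --pt "-0.1 -0.8 0" --pt "-0.1 -0.8 0" --pt "-0.1 -0.8 0" --pt "-0.1 -0.8 0" --pt "-0.1 -0.8 0" --pt "-0.1 -0.8 0" --pt "-0.1 -0.8 0" --pt "-0.1 -0.8 0" --pt "-0.1 -0.8 0" --pt "0 -0.8 0" --turn '[0,0,0,0,0,0,0,0,0,0,0,0]'

```text
time: 12.5
ee_pos: [0.5204, -0.1098, 0.1808]
eef_rot: [0.999, 0.039, -0.0, 0.0]
ft_force: [0.6, -0.0, -1.3]
width: 0.0375
grip_force: 24.9
```

Emit:
step_arm --pt "0 -0.8 0" --pt "0 -0.8 0" --pt "0 -0.8 0" --pt "0 -0.8 0" --pt "0 -0.8 0" --pt "0 -0.4 0" --pt "0 -0.4 0" --pt "0 0 0" --pt "0 0 0" --pt "0 0 0" --turn '[0,0,0,0,0,0,0,0,0,0]'

```text
time: 13.5
ee_pos: [0.5217, -0.227, 0.1814]
eef_rot: [0.999, 0.04, 0.0, -0.0]
ft_force: [1.0, -0.5, -2.1]
width: 0.0374
grip_force: 24.9
```

Run:
```python
from h import *
c=snap('side','s3');s=read_state();print(s['time'],s['ee_pos'],s['width'],s['ft_force'],s['grip_force'])
W=world(c);H=W[...,2]
m=(abs(H-.02)<.006)&(abs(W[...,0]-.52)<.07)&(abs(W[...,1]+.232)<.07)
print(np.percentile(W[m],[1,50,99],axis=0))
cv2.imwrite('pics/s3c.png',cv2.resize(c['image'][90:240,220:420,::-1],None,fx=3,fy=3))
```

```text
13.55 [ 0.52170933 -0.22709624  0.18141937] 0.03777667681819547 [ 0.51929897  0.50980155 -2.11944611] 24.9096828448819
[[ 0.47844656 -0.27487019  0.01436098]
 [ 0.52068664 -0.22832096  0.01990826]
 [ 0.56502958 -0.18748979  0.02328484]]
```

View pics/s3c.png

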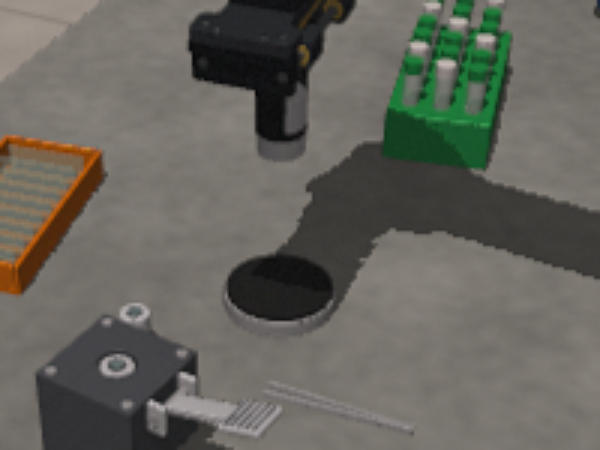

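The objective is held upright above the stand (crop 280,145, with the stand at 280,290). Lowering.

Emit:
step_arm --pt "0 -0.2 -0.6" --pt "0 0 -0.8" --pt "0 0 -0.8" --pt "0 0 -0.8" --pt "0 0 -0.8" --pt "0 0 -0.6" --pt "0 0 -0.3" --pt "0 0 -0.2" --pt "0 0 -0.1" --pt "0 0 0" --pt "0 0 0" --turn '[0,0,0,0,0,0,0,0,0,0,0]'

```text
time: 14.65
ee_pos: [0.5219, -0.2333, 0.057]
eef_rot: [0.999, 0.039, 0.0, 0.0]
ft_force: [-0.0, -0.8, -0.8]
width: 0.0375
grip_force: 24.9
```

Emit:
step_arm --pt "0 0 -0.1" --pt "0 0 -0.08" --pt "0 0 0" --turn '[0,0,0]'

```text
time: 14.95
ee_pos: [0.5213, -0.2331, 0.0516]
eef_rot: [0.999, 0.039, -0.0, 0.0]
ft_force: [0.6, -0.6, -1.7]
width: 0.0375
grip_force: 24.9
```

Emit:
step_arm --pt "0 0 -0.08" --pt "0 0 -0.06" --pt "0 0 0" --turn '[0,0,0]'

```text
time: 15.25
ee_pos: [0.5214, -0.2331, 0.0481]
eef_rot: [0.999, 0.039, -0.0, -0.0]
ft_force: [0.3, 0.8, -1.2]
width: 0.0375
grip_force: 24.9
```

Emit:
step_arm --pt "0 0 -0.06" --pt "0 0 0" --turn '[0,0]'

```text
time: 15.45
ee_pos: [0.5218, -0.2333, 0.0473]
eef_rot: [0.999, 0.039, 0.0, 0.0]
ft_force: [-1.4, 0.7, 3.4]
width: 0.0369
grip_force: 24.9
```

Contact. Releasing and rising.

Emit:
step_arm --pt "0 0 0" --pt "0 0 0" --pt "0 0 0" --pt "0 0 0" --pt "0 0 0" --pt "0 0 0" --pt "0 0 0" --pt "0 0 0" --pt "0 0 0" --pt "0 0 0" --pt "0 0 0.2" --pt "0 0 0.6" --turn '[0,0,0,0,0,0,0,0,0,0,0,0]' --grip 0

```text
time: 16.65
ee_pos: [0.5206, -0.2328, 0.0664]
eef_rot: [0.999, 0.039, -0.001, -0.001]
ft_force: [-0.7, -0.5, 0.6]
width: 0.0871
grip_force: 0.0
```

Emit:
step_arm --pt "0 0 0.8" --pt "0 0 0.8" --pt "0 0 0.8" --pt "0 0 0.8" --pt "0 0 0.8" --pt "0 0 0.8" --pt "0 0 0" --pt "0 0 0" --turn '[0,0,0,0,0,0,0,0]'

```text
time: 17.45
ee_pos: [0.5217, -0.2332, 0.1878]
eef_rot: [0.999, 0.039, 0.001, 0.0]
ft_force: [-0.2, -0.7, -1.4]
width: 0.0871
grip_force: 0.0
```

Run:
```python
from h import *
c=snap('side','s4');s=read_state();print(s['time'],s['ee_pos'],s['width'],s['ft_force'])
W=world(c);m=(abs(W[...,2]-.07)<.006)&(abs(W[...,0]-.52)<.05)&(abs(W[...,1]+.232)<.05)
print(np.percentile(W[m],[1,50,99],axis=0))
cv2.imwrite('pics/s4c.png',cv2.resize(c['image'][90:240,220:420,::-1],None,fx=3,fy=3))
```

```text
17.5 [ 0.52129084 -0.23304439  0.1868908 ] 0.08714774688157222 [-0.28446262  0.03282238  0.14186887]
[[ 0.50386847 -0.24973728  0.06439905]
 [ 0.52114686 -0.22730121  0.07136453]
 [ 0.53977788 -0.21106789  0.07399461]]
```

View pics/s4c.png

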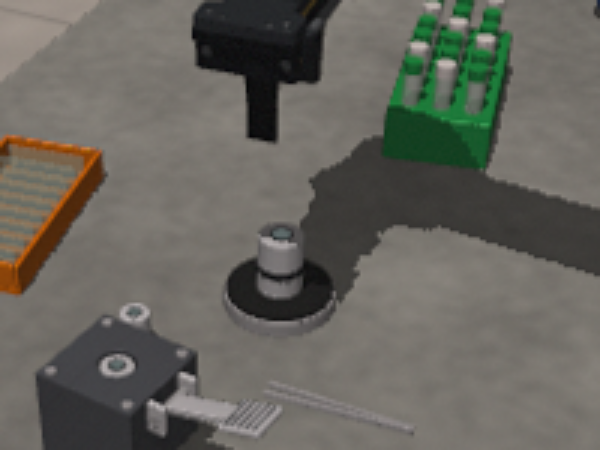

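The objective stands upright in the middle of the stand (crop 280,262), and the gripper is clear.

```bash
python3 -c "
from bench import *
print(close_job())"
```

```text
the job is handed in; nothing more can be done
None
```

The wider objective was ejected, lifted out and set down upright near the centre of the stand, the gripper is clear of it, and the job was handed in at about 17.5 s; no verdict was returned.

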